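Vent the airbrush pot and hold its unscrewed cap over it

TASK

Vent the yellow airbrush colour pot by pressing the red relief plunger next to it all the way down, let the plunger spring back, and only then unscrew the pot's black cap: nobody remembers whether its thread is normal or reversed, so try both ways and turn the way that gives easily. Lift the cap straight up off the pot and finish while still holding it in the gripper, level, directly above the pot and at least 5 cm above where it sat. Leave the other pot with its red cap and all the other things on the table where they are.

Things in the scene. Friction and masses are not known exactly. Their poses are not given: they have to be found in the camera images.
- station: Fixed grey plate 130 x 460 x 12 mm; origin on the table below the yellow pot's axis, z up. Along its y axis: blue pot with red cap at -150 mm, yellow pot with black cap at 0, valve block 44 x 44 mm (top 52 mm above the table) with the red plunger at +100 mm, green paint jar at about +180 mm.
- seat (a point): Centre of the flat shoulder of the yellow pot (70 mm across), 78 mm above the table, on which the cap's skirt sits. The pot's threaded neck, 17 mm high, stands on it, hidden by the cap.
- cap: Loose black cap of the yellow pot, about 110 g: round skirt 50 mm across, 22 mm high; on top a grip bar 44 mm long (cap's x axis), 16 mm thick (y), 28 mm high, with a white line along it; 50 mm high in all. Origin: centre of the skirt's underside; z up. Screwed home, its x axis is the station's x axis.
- cap_grip (a point): Centre of the cap's grip bar, 36 mm above its underside. Thread hand unknown, differs from start to start. The loosening way it turns freely (under 0.2 N m) without climbing; after 1 rad it lifts straight off (turn 1.1 to 1.6 rad). The wrong way a hard stop comes within 0.15 rad (over 0.5 N m); forced past it, it jams. Unturned it cannot be pulled off.
- relief (a joint): Travel of the red relief plunger, m: 0 = up, 0.010 = fully down on its stop. Spring: about 6 N holds it fully down; it springs back when released.
- relief_top (a point): Centre of the top face of the red plunger head (30 mm across); it is pressed straight down.
- spare_cap: The red cap of the blue pot, same shape as the black one; leave alone. Origin: centre of the skirt's underside.
- jar_pink: loose low paint jar, red with black lid, 48 mm across, 52 tall, on the table just beyond the station; leave alone. Origin: at its underside.
- jar_green: loose paint jar, green with white lid, 36 mm across, 46 tall, on the station's plate past the relief plunger; leave alone. Origin: at its underside.
- jar_orange: loose paint jar, orange with black lid, 52 mm across, 60 tall, on the table to the left; leave alone. Origin: at its underside.
- brush_mug: loose blue mug-sized pot without handle, 80 mm across, 95 tall, on the left; leave alone. Origin: at its underside.
- brush: loose paint brush lying on the right of the table; leave alone. Origin: at its underside.
- bead_box: loose clear open bead box, 90 x 120 x 30 mm, on the right; leave alone. Origin: at its underside.
- craft_knife: loose blue craft knife, 130 mm long, lying on the left near the robot; leave alone. Origin: at its underside.
- tape: loose roll of brown tape lying flat, 70 mm across, 24 tall, on the right near the robot; leave alone. Origin: at its underside.
There are look-alikes about, which are no part of the job. Leave any purple look-alike of the cap alone.

How it is judged (in metres and radians):
On the way, in this order (a step that is already met when the one before it is completed fails the run):
1. the relief plunger is pressed all the way down, while the cap is still screwed home (value of joint relief above 0.009 m and angle between the x axis of cap and the x axis of station, either way round below 0.3 rad), for 0.15 s.
2. the black cap, still down on its pot, is turned out of its thread (angle between the x axis of cap and the x axis of station, either way round above 0.7 rad and z of cap in the frame of station below 0.1 m and value of joint relief below 0.003 m), for 0.05 s.
3. the black cap is lifted clear of its pot (z of cap in the frame of station above 0.118 m), for 0.1 s.
At the end, for the whole second after the job is handed in: The gripper holds the black cap at rest, touching nothing of the station, 48 mm or more above its seat, level within 15 degrees, within 40 mm sideways of the yellow pot's axis; plunger up again; red cap where it was (6 mm), other things too (30 mm) (z of cap in the frame of station above 0.126 m and horizontal distance between cap and station below 0.04 m and angle between cap's own z axis and vertical below 0.26 rad and contact force between cap and the fingers above 1 N and contact force between cap and station below 0.05 N and linear speed of cap below 0.03 m/s and value of joint relief below 0.003 m and distance of spare_cap from where it was at the start of the episode below 0.006 m and distance of each of jar_pink, jar_green, jar_orange, brush_mug, brush, bead_box, craft_knife, tape from where it was at the start of the episode below 0.03 m); the arm keeps its last pose, push and grip.
It fails at once if the red cap of the other pot is moved (distance of spare_cap from where it was at the start of the episode above 0.008 m).
It fails at once if another thing on the table is displaced by more than 3 cm (distance of any of jar_pink, jar_green, jar_orange, brush_mug, brush, bead_box, craft_knife, tape from where it was at the start of the episode above 0.03 m).
It also fails if it takes over 69 s, if anything falls off the work surface, if the arm or the gripper's body presses on something with over 40 N, if the wrist force passes 120 N, or if a joint passes its speed limit or range.

ROBOT

A 6-joint arm with a two-finger parallel gripper is mounted at the origin on the work surface. World frame = base frame: x ahead of the robot, y to its left, z up, the work surface at z = 0. Lengths are in mm, angles in rad, forces in N, time in s.
With the tool pointing down it reaches from about 350 to 975 mm from the base axis. Payload 7.1 kg.
Tool frame: the origin (TCP) lies at the centre of the arm's flange, where the gripper is bolted on; the fingertips stand 182 mm ahead of it and the grasp point (between the pads) lies 163 mm ahead of it; z points along the fingers, y is the line along which they close (so a half turn about z gives the same grasp; the last joint's range is limited). The gripper opens to 88 mm and grips with 3 to 60 N. Pads are 20 mm wide; open, the fingers measure 115 mm over their backs; the gripper's body (75 mm by 178 mm) begins 61 mm behind the grasp point.
Start: joints at [-1.13, 0.423, 1.63, -0, 1.089, -0.019], TCP at [277.37, -560.064, 404.675] pointing down, gripper open.
Joint ranges: [-3, 3], [-0.9, 2.11], [0.09, 2.58], [-1.31, 4.45], [0.11, 2.69], [-2.54, 2.54]. Speed limits (rad/s): [2.39, 2.39, 3.01, 3.14, 3.14, 3.14].

INTERFACE

Orientations are given as a rotation vector (axis times angle).
In Python, from workcell import readout, get_image, ctrl gives the robot as it stands.
- The arm moves only by the tool step_arm, never from a script. Its argument "targets" is a list that holds one entry, the list of rows, each a list of 7 numbers: the shift along the world's x, y, z as a fraction of full scale, then the turn, a rotation vector about the world's x, y, z as a fraction of full scale, then the opening, from 0 (shut) to 1 (fully open). In form: [[[dx, dy, dz, wx, wy, wz, claw], ...]]. A call has exactly 5 rows; each row shifts and turns the commanded pose from where the row before left it; what a row does not reach is not made up. Full scale, the value 1, is 0.05 m for a shift and 4 degrees for a turn. A row lasts 1/8 s, in which the tool goes at most 62.5 mm and 10.7 degrees, less where a joint would pass 70% of its speed; a pose out of reach is approached as far as the arm can. A call with a number of a shift or a turn outside -1 to 1 is refused whole. A call with a gripper value outside its range is refused whole. The fingers move at their own pace and stop on an object; the grip force is fixed at half the most. Time passes only in rows, so rows that do not move let the fingers close, or fill a call up. It gives the time, the measured TCP pose, the force, the opening and the grip force at its end, in the units of the state.
- readout.get_obs(): the state, without advancing time (a new reading comes with each control period).
- get_image(name): name is "side" or "top"; returns a dict with "pixels" (480x640x3 uint8, red, green, blue), "intrinsics" (3x3 intrinsics, pixels), "k1" (the pictures are not rectified: a ray, as slopes to the right and down, at radius r is drawn at 1 + k1 r^2 times it, then the intrinsics apply), "extrinsics" (4x4, takes a point from world to camera coordinates). Camera axes: x right, y down, z forward; pixel columns grow to the right and rows downward; lengths in mm; the calibration is good to about 2 mm. A picture is of the moment at which its call begins. There is no depth.
- ctrl.close_job(): hands the job in; it is judged then, once.
The state is a dict: "t": time; "qpos": joint angles; "qvel": joint speeds; "joint_torque": joint torques, N m; "ee_pos": TCP position; "orientation": TCP orientation; "ft_force": force on the tool from outside, world axes, zero at the start; "moment": the same for the moment, N m; "width": finger opening in mm; "grasp_force": force on a finger pad.
Only numpy, scipy, OpenCV 4.12 (cv2) and the standard library are available. Lean on these libraries where they do the work, as an engineer would, in place of code of your own. Each camera call takes 0.05 s, during which the arm holds its last target. There are 200 camera calls.

## Working session

There is one attempt and no reset: what is moved stays moved. The work goes in short steps, Python scripts to look and compute and a tool call to move; the robot and the scene stay as the last step left them, time stands still between calls to the robot, and variables do not carry over. Pictures are saved under pics/ and viewed, at most 10 in all, crops included, and the job is handed in when it is done.

Besides the shell and the picture viewer there is one more tool, called after "Emit:" as name([rows], argument=value, ...), one row to a line, values as JSON. step_arm: Moves the arm, as the interface text tells. Shift numbers are shares of 0.05 m and turn numbers shares of 4 degrees, none past 1 either way. Its arguments: {"type":"object","properties":{"targets":{"type":"array"}},"required":["targets"]}

```bash
mkdir -p pics
cat > h.py <<'E'
import numpy as np, cv2
from workcell import readout, get_image, ctrl
def ray(im,u,v):
    K=np.array(im["intrinsics"]);E=np.array(im["extrinsics"])
    d=np.array([(u-K[0,2])/K[0,0],(v-K[1,2])/K[1,1]]);s=d.copy()
    for _ in range(30): s=d/(1+im["k1"]*(s@s))
    R=E[:3,:3];return -R.T@E[:3,3],R.T@np.array([s[0],s[1],1])
def onz(im,u,v,z):
    o,d=ray(im,u,v);return o+d*(z-o[2])/d[2]
def proj(im,p):
    K=np.array(im["intrinsics"]);E=np.array(im["extrinsics"])
    c=E[:3,:3]@np.array(p,float)+E[:3,3];s=c[:2]/c[2];s=s*(1+im["k1"]*(s@s))
    return K[0,0]*s[0]+K[0,2],K[1,1]*s[1]+K[1,2]
def save(im,n): cv2.imwrite("pics/"+n,im["pixels"][:,:,::-1])
E
python3 - <<'E'
from h import *
for n in("top","side"):
    im=get_image(n);save(im,n+"1.png");o,d=ray(im,320,240);print(n,o,d,im["k1"],np.array(im["intrinsics"])[0])
print(readout.get_obs())
E
```

```text
top [ 270.99341709  -49.47649637 1464.97986845] [ 0.17066342  0.0311295  -0.98489516] -0.15342861967281443 [554.4661792    0.         325.03020225]
side [471.14563517 893.66899325 871.01159499] [ 0.06202381 -0.768294   -0.63712518] 0.04506592914684564 [486.24237054   0.         319.73394196]
{'t': 0.1, 'qpos': array([-1.12998540e+00,  4.23729750e-01,  1.63057748e+00, -1.43420344e-05,
        1.08863056e+00, -1.89952924e-02]), 'qvel': array([ 0.00042214,  0.00011095, -0.00394451,  0.00051422, -0.00087646,
        0.00099146]), 'joint_torque': array([-1.97007270e-03, -5.45615888e+01, -2.74328220e+01,  6.44406443e-02,
        1.87510526e-02, -5.24629547e-05]), 'ee_pos': array([ 277.2781365 , -559.85171903,  404.01511035]), 'orientation': array([-3.05765203e+00, -7.15627177e-01,  4.61655026e-04]), 'ft_force': array([0.10294662, 0.06689429, 0.31515114]), 'moment': array([ 0.00889651, -0.03175341,  0.02004893]), 'grasp_force': 0.0, 'width': 87.77656817116636}
```

View pics/top1.png

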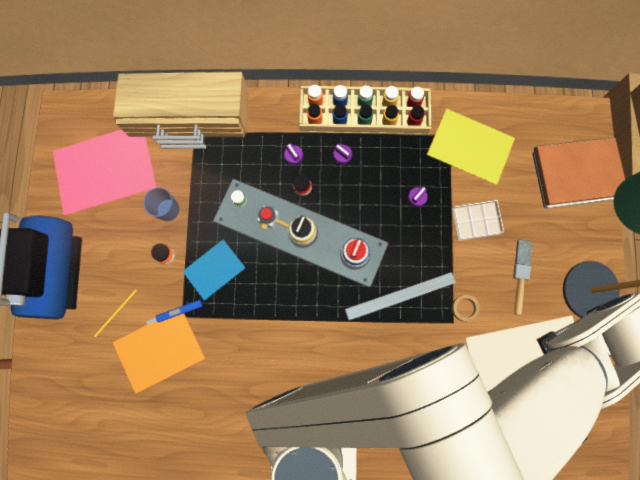

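View pics/side1.png

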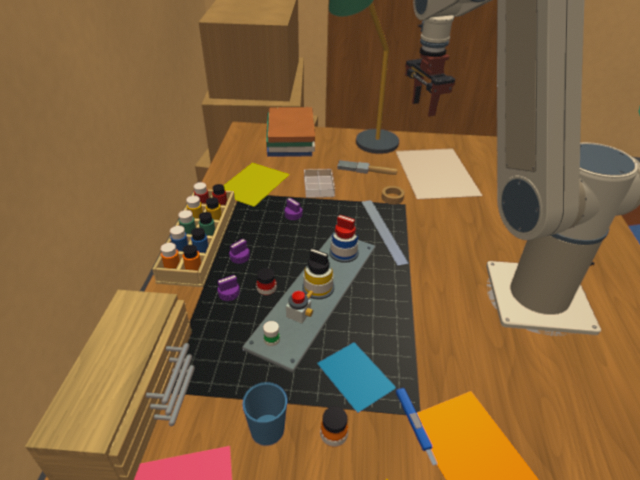

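Top: black cap about (302,229), plunger (267,214), red cap (355,252), green jar (238,198). Side: plunger (299,298), black cap (318,258). Next I measure these by colour.

Run:
```python
from h import *
def blobs(im,m,box):
    x0,y0,x1,y1=box;M=np.zeros(m.shape,np.uint8);M[y0:y1,x0:x1]=m[y0:y1,x0:x1]
    n,l,s,c=cv2.connectedComponentsWithStats(M);i=1+np.argmax(s[1:,4]);return c[i],s[i],(l==i).astype(np.uint8)
T=get_image("top");S=get_image("side")
def masks(im):
    h=cv2.cvtColor(im["pixels"],cv2.COLOR_RGB2HSV).astype(int);H,s,v=h[...,0],h[...,1],h[...,2]
    return ((H<8)|(H>172))&(s>150)&(v>90),(s<60)&(v>150)
rT,wT=masks(T);rS,wS=masks(S)
pt,st,_=blobs(T,rT,(255,203,282,225));ps,ss,_=blobs(S,rS,(285,285,315,312))
print("plunger",pt,st,ps,ss)
A=[];b=[]
for im,p in((T,pt),(S,ps)):
    o,d=ray(im,*p);d/=np.linalg.norm(d);P=np.eye(3)-np.outer(d,d);A.append(P);b.append(P@o)
print("tri",np.linalg.solve(sum(A),sum(b)))
for z in(60,65,70,75):print(z,onz(T,*pt,z))
c,s,m=blobs(T,wT,(292,215,314,240));print("line",c,s)
r=cv2.minAreaRect(np.argwhere(m)[:,::-1].astype(np.float32));bp=cv2.boxPoints(r);print(r,onz(T,*c,128))
q=np.array([onz(T,*x,128)[:2] for x in bp]);print(q)
c,s,m=blobs(T,wT,(345,238,368,262));print("red line",c,s,onz(T,*c,128))
# plate
h=cv2.cvtColor(T["pixels"],cv2.COLOR_RGB2HSV).astype(int)
pm=((h[...,2]>75)&(h[...,1]<90)).astype(np.uint8)
c,s,m=blobs(T,pm,(205,172,395,292));m=cv2.morphologyEx(m,cv2.MORPH_CLOSE,np.ones((25,25)))
k=max(cv2.findContours(m,0,2)[0],key=cv2.contourArea)[:,0]
w=np.array([onz(T,*x,12)[:2] for x in k],np.float32);r=cv2.minAreaRect(w);print("plate",r)
a=[];I=T["pixels"][170:295,200:400,::-1];J=S["pixels"][220:350,240:370,::-1]
cv2.imwrite("pics/c1.png",np.hstack([cv2.resize(I,(460,288),interpolation=2),cv2.resize(J,(288,288),interpolation=2)]))
```

```text
plunger [265.97894737 213.48421053] [261 209  11  11  95] [297.80991736 296.19008264] [292 291  13  12 121]
tri [579.24668352 135.65654679  73.13045575]
60 [581.77072076 137.42164569  60.        ]
65 [580.66473586 136.75651822  65.        ]
70 [579.55875096 136.09139075  70.        ]
75 [578.45276606 135.42626327  75.        ]
line [304.51724138 232.90804598] [292 218  22  22  87]
((303.8123474121094, 230.94178771972656), (14.572368621826172, 22.80892562866211), 46.97493362426758) [519.59227178  31.24203476 128.        ]
[[517.70846015  65.68714557]
 [557.55223989  25.78680926]
 [531.24060686   0.55904816]
 [491.66935264  40.40377488]]
red line [356.512 253.2  ] [345 239  23  23 125] [471.77015604 -96.97813529 128.        ]
plate ((546.4739990234375, 53.642578125), (465.4078674316406, 136.14276123046875), 68.49191284179688)
```

View pics/c1.png

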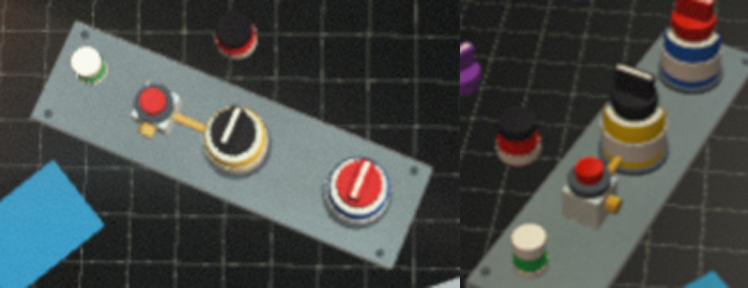

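The crop shows the plunger, the cap with its white line lying across the plate, and the plate's outline. I'll refine the line centres.

Run:
```python
from h import *
T=get_image("top")
h=cv2.cvtColor(T["pixels"],cv2.COLOR_RGB2HSV).astype(int)
def line(m,box,z):
    x0,y0,x1,y1=box;p=np.argwhere(m[y0:y1,x0:x1])[:,::-1]+[x0,y0]
    w=np.array([onz(T,*x,z)[:2] for x in p]);c=w.mean(0);u,s,v=np.linalg.svd(w-c);t=(w-c)@v[0]
    print(len(p),"c",c,"ang",np.degrees(np.arctan2(v[0][1],v[0][0])),"len",np.ptp(t))
line((h[...,2]>140)&(h[...,1]<70),(296,216,306,233),128)
line((h[...,2]>140)&(h[...,1]<110),(351,240,362,257),128)
print("by eye cap",onz(T,300.9,224.3,128),"red",onz(T,356.5,248.3,128))
p=np.array([579,135.7]);
for a in(68,68.5,69):
    d=np.array([np.cos(np.radians(a)),np.sin(np.radians(a))]);print(a,p-100*d,p-250*d)
```

```text
50 c [543.85723949  44.14395308] ang 166.24829305451712 len 38.96544728226819
46 c [487.63886107 -94.83412668] ang 165.83260549922184 len 40.33025687300078
by eye cap [540.98450433  40.79874587 128.        ] red [483.85543885 -96.78965428 128.        ]
68 [541.53934066  42.98161454] [485.34835165 -96.09596364]
68.5 [542.34987733  42.6582432 ] [487.37469332 -96.904392  ]
69 [543.16320505  42.34195735] [489.40801261 -97.69510662]
```

Emit:
step_arm([
  [[0.18, 0.42, 0, 0, 0, 1, 0], [0.18, 0.42, 0, 0, 0, 1, 0], [0.18, 0.42, 0, 0, 0, 1, 0], [0.18, 0.42, 0, 0, 0, 1, 0], [0.18, 0.42, 0, 0, 0, 1, 0]],
])

```text
t: 0.88
ee_pos: [322.6, -454.2, 404.6]
orientation: [-2.886, -1.24, -0.0]
ft_force: [-0.5, 0.3, 0.7]
width: 41.1
grasp_force: 0.0
```

Emit:
step_arm([
  [[0.18, 0.42, 0, 0, 0, 1, 0], [0.18, 0.42, 0, 0, 0, 1, 0], [0.18, 0.42, 0, 0, 0, 1, 0], [0.18, 0.42, 0, 0, 0, 1, 0], [0.18, 0.42, 0, 0, 0, 1, 0]],
])

```text
t: 1.5
ee_pos: [367.9, -348.7, 404.7]
orientation: [2.626, 1.725, 0.0]
ft_force: [0.4, 0.0, -0.4]
width: 0.2
grasp_force: 0.0
```

Emit:
step_arm([
  [[0.18, 0.42, 0, 0, 0, 1, 0], [0.18, 0.42, 0, 0, 0, 1, 0], [0.18, 0.42, 0, 0, 0, 1, 0], [0.18, 0.42, 0, 0, 0, 1, 0], [0.18, 0.42, 0, 0, 0, 1, 0]],
])

```text
t: 2.12
ee_pos: [412.7, -243.7, 404.7]
orientation: [2.286, 2.155, 0.0]
ft_force: [0.2, -0.5, 0.5]
width: 0.6
grasp_force: 0.0
```

Emit:
step_arm([
  [[0.18, 0.42, 0, 0, 0, 1, 0], [0.18, 0.42, 0, 0, 0, 1, 0], [0.18, 0.42, 0, 0, 0, 1, 0], [0.18, 0.42, 0, 0, 0, 1, 0], [0.18, 0.42, 0, 0, 0, 1, 0]],
])

```text
t: 2.75
ee_pos: [457.5, -138.6, 404.7]
orientation: [1.877, 2.519, 0.0]
ft_force: [-0.7, -0.1, 0.2]
width: -0.2
grasp_force: 0.0
```

Emit:
step_arm([
  [[0.18, 0.42, 0, 0, 0, 1, 0], [0.18, 0.42, 0, 0, 0, 1, 0], [0.18, 0.42, 0, 0, 0, 1, 0], [0.18, 0.42, 0, 0, 0, 1, 0], [0.18, 0.42, 0, 0, 0, 1, 0]],
])

```text
t: 3.38
ee_pos: [502.4, -33.6, 404.7]
orientation: [1.411, 2.807, 0.0]
ft_force: [1.0, -0.1, 0.3]
width: 0.5
grasp_force: 0.0
```

Emit:
step_arm([
  [[0.18, 0.42, 0, 0, 0, 1, 0], [0.18, 0.42, 0, 0, 0, 1, 0], [0.18, 0.42, 0, 0, 0, 1, 0], [0.18, 0.42, 0, 0, 0, 1, 0], [0.18, 0.42, 0, 0, 0, 1, 0]],
])

```text
t: 4.0
ee_pos: [547.4, 71.4, 404.7]
orientation: [0.902, 3.009, 0.0]
ft_force: [0.3, 0.9, -0.1]
width: 0.3
grasp_force: 0.0
```

Emit:
step_arm([
  [[0.13, 0.26, -0.2, 0, 0, 0.58, 0], [0.13, 0.26, -0.2, 0, 0, 0.58, 0], [0.13, 0.26, -0.6, 0, 0, 0.58, 0], [0.13, 0.26, -0.8, 0, 0, 0.58, 0], [0.12, 0.25, -0.8, 0, 0, 0.58, 0]],
])

```text
t: 4.62
ee_pos: [579.5, 134.9, 272.8]
orientation: [-0.598, -3.084, 0.0]
ft_force: [0.0, 0.1, 0.4]
width: 0.7
grasp_force: 0.0
```

Run:
```python
from h import *
T=get_image("top");S=get_image("side")
e=readout.get_obs();p=e["ee_pos"];print(p,e["orientation"],e["qpos"])
for im in(T,S):
    print(proj(im,p-[0,0,182]))
cv2.imwrite("pics/c2.png",np.hstack([cv2.resize(T["pixels"][160:260,220:340,::-1],(384,320)),cv2.resize(S["pixels"][200:330,240:370,::-1],(320,320))]))
```

```text
[577.92650607 134.94231757 269.90053054] [-0.59667856 -3.07675339  0.00488376] [ 2.09318032e-01  5.59379503e-01  1.77782370e+00  8.53153169e-05
  8.12522193e-01 -9.78430314e-01]
(np.float64(265.53864722333526), np.float64(212.58675580287002))
(np.float64(298.52395261792236), np.float64(291.45570086813666))
```

View pics/c2.png

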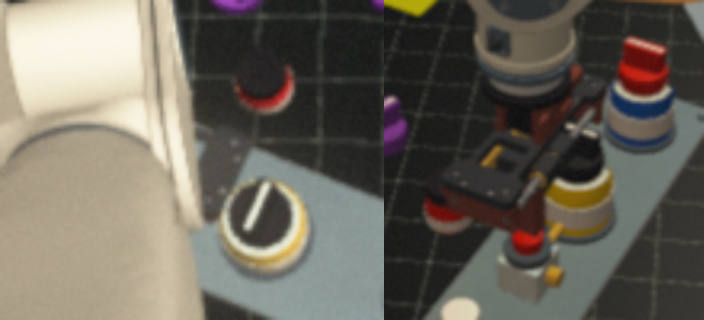

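Side view: the closed fingertips stand just over the red plunger. Pressing down gently now.

Emit:
step_arm([
  [[0, 0, -0.1, 0, 0, 0, 0], [0, 0, -0.1, 0, 0, 0, 0], [0, 0, -0.06, 0, 0, 0, 0], [0, 0, -0.06, 0, 0, 0, 0], [0, 0, -0.04, 0, 0, 0, 0]],
])

```text
t: 5.35
ee_pos: [579.6, 134.3, 257.2]
orientation: [0.601, 3.082, 0.0]
ft_force: [0.1, -2.1, 2.9]
width: 0.4
grasp_force: 1.5
```

Emit:
step_arm([
  [[0, 0, -0.04, 0, 0, 0, 0], [0, 0, -0.04, 0, 0, 0, 0], [0, 0, -0.03, 0, 0, 0, 0], [0, 0, 0, 0, 0, 0, 0], [0, 0, 0, 0, 0, 0, 0]],
])

```text
t: 5.98
ee_pos: [579.7, 134.3, 251.4]
orientation: [0.601, 3.083, 0.0]
ft_force: [0.8, -3.6, 4.5]
width: 0.4
grasp_force: 2.7
```

Emit:
step_arm([
  [[0, 0, -0.04, 0, 0, 0, 0], [0, 0, -0.04, 0, 0, 0, 0], [0, 0, -0.02, 0, 0, 0, 0], [0, 0, -0.01, 0, 0, 0, 0], [0, 0, 0, 0, 0, 0, 0]],
])

```text
t: 6.6
ee_pos: [579.8, 134.3, 249.7]
orientation: [0.6, 3.082, 0.0]
ft_force: [-11.1, -5.3, 40.8]
width: 0.4
grasp_force: 20.5
```

Emit:
step_arm([
  [[0, 0, 0.04, 0, 0, 0, 0], [0, 0, 0.2, 0, 0, 0, 0], [0, 0, 0.5, 0, 0, 0, 0], [0, 0, 0.6, 0, 0, 0, 0], [0, 0, 0.6, 0, 0, 0, 0.3]],
])

```text
t: 7.22
ee_pos: [578.9, 134.6, 342.8]
orientation: [-0.601, -3.082, 0.0]
ft_force: [-0.2, -0.2, 1.0]
width: 7.1
grasp_force: 0.0
```

Emit:
step_arm([
  [[-0.15, -0.37, 0, 0, 0, 0, 0.8], [-0.15, -0.37, 0, 0, 0, 0, 0.8], [-0.15, -0.37, 0, 0, 0, 0, 0.8], [-0.15, -0.37, 0, 0, 0, 0, 0.8], [-0.15, -0.34, 0, 0, 0, 0, 0.8]],
])

```text
t: 7.85
ee_pos: [541.2, 41.9, 342.2]
orientation: [-0.602, -3.083, 0.0]
ft_force: [0.0, -0.6, -0.0]
width: 57.5
grasp_force: 0.0
```

Run:
```python
from h import *
S=get_image("side")
e=readout.get_obs();p=e["ee_pos"];print(p,e["orientation"],e["ft_force"],e["width"])
print(proj(S,p-[0,0,182]),proj(S,[542.5,43,128]))
cv2.imwrite("pics/c3.png",cv2.resize(S["pixels"][170:320,240:400,::-1],(640,600),interpolation=2))
```

```text
[540.38526817  40.73257731 342.18851155] [-6.02209370e-01 -3.08159389e+00  1.67777285e-03] [-0.57521589 -1.29779843 -0.84088063] 61.045744721693666
(np.float64(319.80592402080873), np.float64(241.1685086595415)) (np.float64(318.56287817513333), np.float64(252.35675929496182))
```

View pics/c3.png

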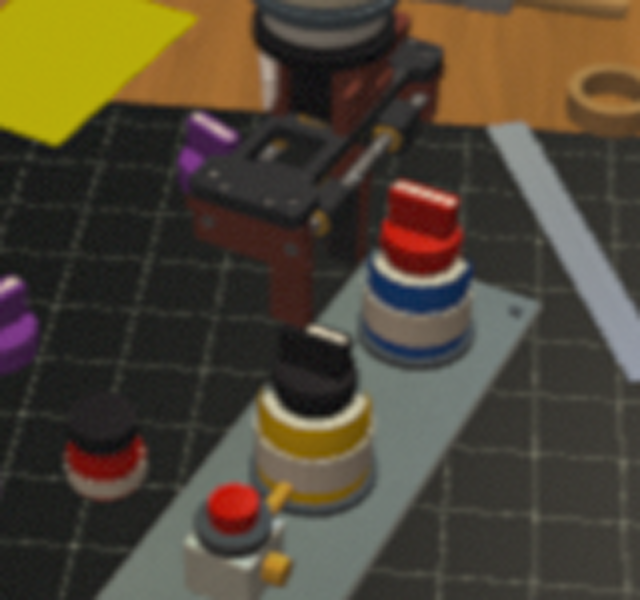

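Side view: open fingers straddle above the black cap, whose white line sits around (322,254). A second measurement of that line from this view.

Run:
```python
from h import *
S=get_image("side");g=S["pixels"].astype(int).min(2)
for n,(x0,y0,x1,y1) in {"cap":(314,249,330,259),"red":(334,212,356,224)}.items():
    p=np.argwhere(g[y0:y1,x0:x1]>105)[:,::-1]+[x0,y0]
    w=np.array([onz(S,*x,128)[:2] for x in p]);c=w.mean(0);u,s,v=np.linalg.svd(w-c)
    print(n,len(p),p.mean(0),c,np.degrees(np.arctan2(v[0][1],v[0][0])),np.ptp((w-c)@v[0]))
```

```text
cap 41 [323.90243902 251.56097561] [530.40704695  38.70392578] 99.36153615969974 32.52518376170957
red 21 [345.47619048 217.80952381] [487.62525989 -97.97032512] 158.04714173828862 36.160281138170575
```

The red cap gives a station angle of 158°/68°, so the cap should be at (543,43), which agrees with the plunger estimate. Descending and gripping.

Emit:
step_arm([
  [[0.03, 0.02, -0.3, 0, 0, 0, 0.7], [0, 0, -0.3, 0, 0, 0, 0.7], [0, 0, -0.25, 0, 0, 0, 0.7], [0, 0, -0.15, 0, 0, 0, 0.7], [0, 0, -0.1, 0, 0, 0, 0.7]],
])

```text
t: 8.57
ee_pos: [543.4, 44.6, 286.9]
orientation: [-0.6, -3.083, 0.0]
ft_force: [0.7, 0.6, 0.1]
width: 61.4
grasp_force: 0.0
```

Emit:
step_arm([
  [[0, 0, 0, 0, 0, 0, 0.5], [0, 0, 0, 0, 0, 0, 0.3], [0, 0, 0, 0, 0, 0, 0.2], [0, 0, 0, 0, 0, 0, 0], [0, 0, 0, 0, 0, 0, 0]],
])

```text
t: 9.2
ee_pos: [543.0, 43.6, 288.0]
orientation: [-0.599, -3.083, 0.004]
ft_force: [-2.7, -9.0, 2.0]
width: 15.6
grasp_force: 30.0
```

Run:
```python
from h import *
e=readout.get_obs()
for k in("ee_pos","qpos","ft_force","moment","width","grasp_force"):print(k,e[k])
```

```text
ee_pos [543.04316022  43.609005   288.0392876 ]
qpos [ 0.05884358  0.47381251  1.88275196 -0.00334924  0.78654068 -1.12599037]
ft_force [-2.70486055 -9.04859011  1.97113037]
moment [-1.69092032  0.28512625 -0.08403875]
width 15.633897184520928
grasp_force 30.00613421201706
```

Bar gripped (15.6 mm). Now a small trial turn one way.

Emit:
step_arm([
  [[0, -0.02, 0, 0, 0, 0.3, 0], [0, 0, 0, 0, 0, 0.4, 0], [0, 0, 0, 0, 0, 0.4, 0], [0, 0, 0, 0, 0, 0.4, 0], [0, 0, 0, 0, 0, 0, 0]],
])

```text
t: 9.82
ee_pos: [543.0, 42.7, 287.9]
orientation: [-0.44, -3.11, 0.002]
ft_force: [-3.5, -5.6, 6.6]
width: 15.8
grasp_force: 30.3
```

Run:
```python
from h import *
e=readout.get_obs()
for k in("ee_pos","qpos","ft_force","moment","width","joint_torque"):print(k,e[k])
```

```text
ee_pos [543.01790803  42.72841938 287.9339157 ]
qpos [ 5.68679506e-02  4.73822660e-01  1.88309752e+00 -1.15530773e-03
  7.85891103e-01 -1.23228567e+00]
ft_force [-3.49704632 -5.64221743  6.55353654]
moment [-1.11132248  0.38167976 -0.59113786]
width 15.788100194468399
joint_torque [  3.8700065  -47.77791739 -20.85001051   0.93622327  -1.02243159
  -0.71315808]
```

Moment is -0.59 N m after 6°, so this looks like the stop. Reversing to try the other way.

Emit:
step_arm([
  [[0, 0, 0, 0, 0, -0.5, 0], [0, 0, 0, 0, 0, -0.5, 0], [0, 0, 0, 0, 0, -0.5, 0], [0, 0, 0, 0, 0, -0.5, 0], [0, 0, 0, 0, 0, -0.5, 0]],
])

```text
t: 10.45
ee_pos: [543.0, 43.1, 287.9]
orientation: [-0.708, -3.06, 0.002]
ft_force: [-3.2, -4.0, 5.6]
width: 15.3
grasp_force: 30.0
```

```bash
cat > s.py <<'E'
from h import *
e=readout.get_obs()
for k in("ee_pos","orientation","qpos","ft_force","moment"):print(k,e[k].round(3))
E
python3 s.py
```

```text
ee_pos [542.982  43.059 287.908]
orientation [-7.08e-01 -3.06e+00  2.00e-03]
qpos [ 5.700e-02  4.740e-01  1.883e+00 -1.000e-03  7.860e-01 -1.058e+00]
ft_force [-3.204 -4.044  5.559]
moment [-0.772  0.487  0.115]
```

Moment now 0.115 N m at -4°. Continuing this way.

Emit:
step_arm([
  [[0, 0, 0, 0, 0, -0.4, 0], [0, 0, 0, 0, 0, -0.4, 0], [0, 0, 0, 0, 0, -0.4, 0], [0, 0, 0, 0, 0, -0.4, 0], [0, 0, 0, 0, 0, -0.4, 0]],
])

```text
t: 11.08
ee_pos: [542.9, 43.1, 287.9]
orientation: [-0.92, -3.003, 0.002]
ft_force: [-4.6, -3.7, 5.7]
width: 15.7
grasp_force: 30.0
```

```bash
python3 s.py
```

```text
ee_pos [542.94   43.08  287.891]
orientation [-9.200e-01 -3.003e+00  2.000e-03]
qpos [ 5.800e-02  4.740e-01  1.883e+00 -1.000e-03  7.860e-01 -9.180e-01]
ft_force [-4.585 -3.682  5.695]
moment [-0.627  0.491  0.092]
```

Turns freely (0.09 N m at -12°). Turning on to about 72°.

Emit:
step_arm([
  [[0, 0, 0, 0, 0, -0.8, 0], [0, 0, 0, 0, 0, -1, 0], [0, 0, 0, 0, 0, -1, 0], [0, 0, 0, 0, 0, -1, 0], [0, 0, 0, 0, 0, -1, 0]],
])

```text
t: 11.7
ee_pos: [543.0, 43.3, 287.9]
orientation: [-1.41, -2.807, 0.001]
ft_force: [-2.6, -3.2, 3.6]
width: 15.9
grasp_force: 30.0
```

Emit:
step_arm([
  [[0, 0, 0, 0, 0, -1, 0], [0, 0, 0, 0, 0, -1, 0], [0, 0, 0, 0, 0, -1, 0], [0, 0, 0, 0, 0, -1, 0], [0, 0, 0, 0, 0, -1, 0]],
])

```text
t: 12.32
ee_pos: [543.0, 43.1, 287.9]
orientation: [-1.876, -2.52, 0.002]
ft_force: [-3.7, -3.9, 4.6]
width: 15.8
grasp_force: 30.0
```

Emit:
step_arm([
  [[0, 0, 0, 0, 0, -1, 0], [0, 0, 0, 0, 0, -1, 0], [0, 0, 0, 0, 0, -1, 0], [0, 0, 0, 0, 0, -1, 0], [0, 0, 0, 0, 0, -1, 0]],
])

```text
t: 12.95
ee_pos: [543.1, 43.1, 287.9]
orientation: [2.285, 2.156, -0.002]
ft_force: [-3.2, -4.2, 3.4]
width: 16.1
grasp_force: 30.0
```

```bash
python3 s.py
```

```text
ee_pos [543.109  43.135 287.904]
orientation [ 2.285e+00  2.156e+00 -2.000e-03]
qpos [ 5.800e-02  4.740e-01  1.883e+00 -1.000e-03  7.850e-01  1.160e-01]
ft_force [-3.169 -4.231  3.383]
moment [-0.911  0.296  0.111]
```

Turned 1.24 rad. Lifting gently first.

Emit:
step_arm([
  [[0, 0, 0.04, 0, 0, 0, 0], [0, 0, 0.06, 0, 0, 0, 0], [0, 0, 0.08, 0, 0, 0, 0], [0, 0, 0.1, 0, 0, 0, 0], [0, 0, 0.1, 0, 0, 0, 0]],
])

```text
t: 13.58
ee_pos: [543.9, 43.7, 307.5]
orientation: [2.283, 2.157, 0.003]
ft_force: [0.1, 0.2, -0.2]
width: 15.7
grasp_force: 29.9
```

Emit:
step_arm([
  [[0, 0, 0.2, 0, 0, 0, 0], [0, 0, 0.25, 0, 0, 0, 0], [0, 0, 0.25, 0, 0, 0, 0], [0, 0, 0.2, 0, 0, 0, 0], [0, 0, 0.1, 0, 0, 0, 0]],
])

```text
t: 14.2
ee_pos: [543.5, 43.4, 357.6]
orientation: [2.283, 2.157, 0.001]
ft_force: [-0.0, 1.1, -0.6]
width: 15.6
grasp_force: 29.9
```

Emit:
step_arm([
  [[0, 0, 0, 0, 0, 0, 0], [0, 0, 0, 0, 0, 0, 0], [0, 0, 0, 0, 0, 0, 0], [0, 0, 0, 0, 0, 0, 0], [0, 0, 0, 0, 0, 0, 0]],
])

```text
t: 14.82
ee_pos: [543.4, 43.4, 356.5]
orientation: [-2.284, -2.157, 0.0]
ft_force: [-0.6, 0.3, -0.4]
width: 15.9
grasp_force: 29.9
```

```bash
python3 s.py
python3 - <<'E'
from h import *
S=get_image("side");cv2.imwrite("pics/c4.png",cv2.resize(S["pixels"][170:320,240:400,::-1],(640,600),interpolation=2))
E
```

```text
ee_pos [543.359  43.426 356.5  ]
orientation [-2.284 -2.157  0.   ]
qpos [ 0.058  0.37   1.845 -0.     0.927  0.115]
ft_force [-0.592  0.276 -0.395]
moment [-0.024 -0.041 -0.037]
```

View pics/c4.png

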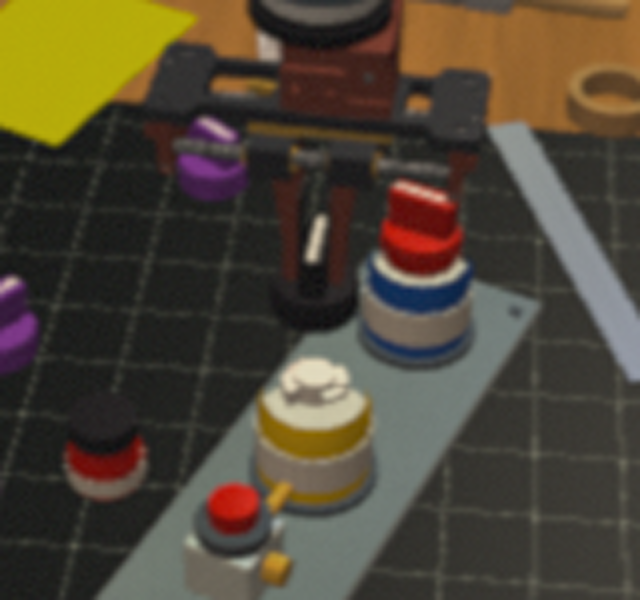

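The cap is held level above the bare pot neck, 68 mm up; the plunger is up and the red cap is in place. Handing in.

```bash
python3 -c "
from workcell import ctrl
print(ctrl.close_job())"
```

```text
the job is handed in; nothing more can be done
None
```

I handed the job in with the plunger pressed to its stop and sprung back, and the cap turned off clockwise from above (1.24 rad; the other way hit a 0.59 N m stop); the gripper holds it level about 68 mm above its seat over the pot, the red cap looks unmoved, and no verdict came back.

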